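# Sweep teardown scraps into the catch tray

## Robot

A 6-joint arm with a two-finger parallel gripper is mounted at the origin on the work surface. World frame = base frame: x ahead of the robot, y to its left, z up, the work surface at z = 0. Lengths are in m, angles in rad, forces in N, time in s.
With the tool pointing down it reaches from about 0.275 to 1 m from the base axis. Payload 8.4 kg.
Tool frame: the origin (TCP) lies where the fingers leave the gripper's body, on its centre line; the fingertips stand 73 mm ahead of it and the grasp point (between the pads) lies 54 mm ahead of it; z points along the fingers, y is the line along which they close (so a half turn about z gives the same grasp; the last joint's range is limited). The gripper opens to 85 mm and grips with 20 to 120 N. Pads are 22 mm wide; open, the fingers measure 114 mm over their backs; the gripper's body (76 mm by 85 mm) begins 54 mm behind the grasp point. The pads swing forward as they close: fully open they stand 13 mm farther back than shut.
Start: joints at [-1.342, 0.353, 1.633, -0, 1.155, -0.002], TCP at [0.143, -0.608, 0.304] pointing down, gripper open.
Joint ranges: [-2.63, 2.63], [-0.92, 2.1], [0.06, 2.66], [-1.3, 4.44], [0, 2.69], [-3.02, 3.02]. Speed limits (rad/s): [2.22, 2.22, 2.79, 3.14, 3.14, 3.14].

## Interface

Orientations are given as a unit quaternion [w, x, y, z].
In Python, from plant import arm, imaging, workorder gives the robot as it stands.
- The arm moves only by the shell command python3 -m inch 'ROWS'. ROWS is a JSON object of lists of equal length, an entry for each row: "twist": the turn, a rotation vector about the tool's x, y, z in rad, a list of three; "delta_pos": the shift along the tool's x, y, z in cm, a list of three; "hand": the opening, from 0 (shut) to 1 (fully open). A call has 1 to 8 rows; each row is the pose to reach, as a shift and turn from the pose commanded when the call began, along the tool's axes at that moment; what a row does not reach only later rows make up. A row lasts 1/10 s, in which the tool goes at most 50 mm and 8.59 degrees, less where a joint would pass 70% of its speed; a pose out of reach is approached as far as the arm can. A call with a gripper value outside its range is refused whole. The fingers move at their own pace and stop on an object; the grip force is fixed at half the most. Time passes only in rows, so rows that repeat a pose let the fingers close. It gives the time, the measured TCP pose, the force, the opening and the grip force at its end, in the units of the state.
- arm.sense(): the state, without advancing time (a new reading comes with each control period).
- imaging.snapshot(name): name is "scene" or "top"; returns a dict with "pixels" (384x512x3 uint8, red, green, blue), "K" (3x3 intrinsics, pixels), "k1" (the pictures are not rectified: a ray, as slopes to the right and down, at radius r is drawn at 1 + k1 r^2 times it, then the intrinsics apply), "position" and "rotation" of the camera in the world. Camera axes: x right, y up, looking along -z (the intrinsics and any distortion apply to the point x, -y, -z); pixel columns grow to the right and rows downward; lengths in m; the calibration is good to about 2 mm. A picture is of the moment at which its call begins. There is no depth.
- workorder.job_done(): hands the job in; it is judged then, once.
The state is a dict: "clock": time; "qpos": joint angles; "dq": joint speeds; "effort": joint torques, N m; "tcp_pos": TCP position; "eef_rot": TCP orientation; "contact_force": force on the tool from outside, world axes, zero at the start; "moment": the same for the moment, N m; "gripper_width": opening from 0.0 (shut) to 1.0 (fully open); "gripper_force": force on a finger pad.
Only numpy, scipy, OpenCV 4.12 (cv2) and the standard library are available. Lean on these libraries where they do the work, as an engineer would, in place of code of your own. Each camera call takes 0.05 s, during which the arm holds its last target. There are 200 camera calls.

## Task

Clear the teardown scraps off the bench: with the fingertips, sweep the black wheel, the black housing piece and the black gear along the bench until all three lie completely inside the red three-sided catch tray. Push them only, never lift them off the bench, and leave the brass gear, the motor, the tools and everything else where they are.

Things in the scene. Friction and masses are not known exactly. Their poses are not given: they have to be found in the camera images.
- tray: Red three-sided catch tray fixed to the bench, left of the scraps. Origin at the centre of its floor, which is level with the bench (no step). Inside 130 mm along its x, 200 mm along its y. Walls 5 mm thick, 30 mm high: far wall (inner face x = +65 mm), side walls (inner faces y = -100, +100 mm). Open at x = -65 mm, facing the scraps; things are swept in towards its +x.
- wheel_center (a point): Centre of a black rubber toy wheel with a grey hub disc, lying flat: diameter 40 mm, 16 mm high (this point 8 mm above the bench). About 30 g; slides on the bench.
- housing_center (a point): Centre of a black plastic motor-housing piece, a rounded block with a grey patch on top: 36 mm along its x, 34 mm along its y, 16 mm high (two 4 mm stubs on top); this point 8 mm above the bench. About 30 g; slides on the bench.
- black_gear_center (a point): Centre of a black plastic gear lying flat: diameter 40 mm over the teeth (a smooth 36 mm disc to the touch), 16 mm high with a small hub 4 mm higher; this point 8 mm above the bench. About 30 g; slides on the bench.
- brass_gear: Brass gear like the black one (diameter 40 mm, 20 mm high with its hub), to be left alone. Origin at the centre of its underside.
- motor: Small steel motor standing upright with its shaft up and a blue band: diameter 33 mm, 48 mm high, to be left alone. Origin at the centre of its underside.
- hammer: Hammer with a black handle and a steel head, lying at the far side of the bench, 260 mm long and 26 mm high, to be left alone. Origin under its middle.
- screwdriver: Screwdriver with a yellow handle lying on the right, 200 mm long and 26 mm high, to be left alone. Origin under its middle.
- pliers: Pliers with blue handles lying on the right, 190 mm long, 64 mm wide, 12 mm high, to be left alone. Origin on the bench near the pivot.
- toy_shell: White dome-shaped toy shell, diameter 84 mm, 39 mm high, at the far right, to be left alone. Origin at the centre of its underside.
- cup: Orange cup on the left beyond the tray, diameter 72 mm, 90 mm high, to be left alone. Origin at the centre of its underside.

How it is judged:
By the outcome, as a careful person would: the job done as asked, in the order asked, and still so for the second after the job is handed in, with the robot touching nothing.
It also fails if it takes over 72 s, if anything falls off the work surface, if the arm or the gripper's body presses on something with over 40 N, if the wrist force passes 120 N, or if a joint passes its speed limit or range.

## Working session

There is one attempt and no reset: what is moved stays moved. The work goes in short steps, Python scripts to look and compute and a shell command to move; the robot and the scene stay as the last step left them, time stands still between calls to the robot, and variables do not carry over. Pictures are saved under pics/ and viewed, at most 10 in all, crops included, and the job is handed in when it is done.

```bash
mkdir -p pics
cat > h.py <<'E'
import numpy as np, cv2
from plant import arm, imaging, workorder
def snap(n,f):
    s=imaging.snapshot(n); cv2.imwrite('pics/'+f,cv2.cvtColor(np.array(s['pixels']),cv2.COLOR_RGB2BGR))
    np.savez('pics/'+f[:-4]+'.npz',**{k:np.array(v) for k,v in s.items()}); return s
def ray(s,u,v):
    K=np.array(s['K']);d=np.array([(u-K[0,2])/K[0,0],(v-K[1,2])/K[1,1]])
    x=d.copy()
    for _ in range(20): x=d/(1+float(s['k1'])*(x@x))
    r=np.array(s['rotation']); 
    return np.array(s['position']),r@np.array([x[0],-x[1],-1])
def at(s,u,v,z):
    p,d=ray(s,u,v); return p+d*(z-p[2])/d[2]
def tri(s1,a,s2,b):
    p,d=ray(s1,*a);q,e=ray(s2,*b);t=np.linalg.lstsq(np.c_[d,-e],q-p,rcond=None)[0]
    return (p+d*t[0]+q+e*t[1])/2
E
python3 - <<'E'
from h import *
for n in('scene','top'):
    s=snap(n,n+'0.png');print(n,s['position'],s['k1'],np.array(s['rotation']).round(3).tolist())
    im=cv2.imread('pics/%s0.png'%n);cv2.imwrite('pics/%s0b.png'%n,cv2.resize(im,(800,600),interpolation=cv2.INTER_CUBIC))
print(arm.sense())
E
```

```text
scene [ 1.08054751 -0.31562221  0.97632715] -0.05963752075997746 [0.834, 0.241, 0.142, 0.476]
top [ 0.44529176 -0.04452794  1.91565775] -0.056803360891699135 [-0.706, -0.023, 0.026, 0.707]
{'clock': 0.1, 'qpos': array([-1.34238996e+00,  3.53572530e-01,  1.63404911e+00,  2.16749487e-05,
        1.15520127e+00, -2.39032103e-03]), 'dq': array([ 0.00020831, -0.0017358 , -0.00256529, -0.00139699,  0.00037982,
       -0.00045012]), 'effort': array([ 3.02921871e-04, -6.06357765e+01, -3.42819107e+01,  1.60075558e-05,
        3.94677627e-03,  1.70251968e-05]), 'tcp_pos': array([ 0.1429067 , -0.608102  ,  0.30324523]), 'eef_rot': array([-6.12320965e-04,  9.93349313e-01,  1.15138018e-01, -5.95173754e-05]), 'contact_force': array([ 0.2264648 , -0.19475955,  1.07273245]), 'moment': array([ 0.02516614, -0.06903634, -0.01345217]), 'gripper_force': 0.0, 'gripper_width': 0.9999847903380688}
```

View pics/scene0b.png

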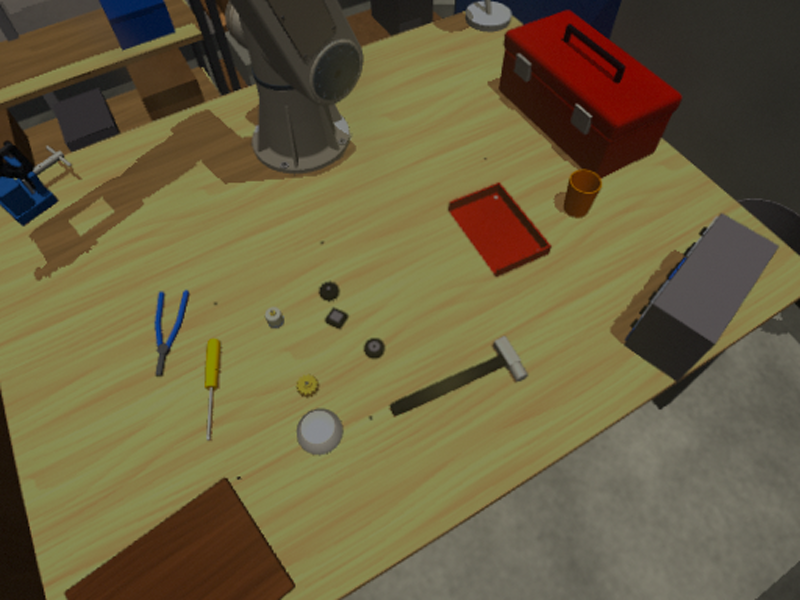

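View pics/top0b.png

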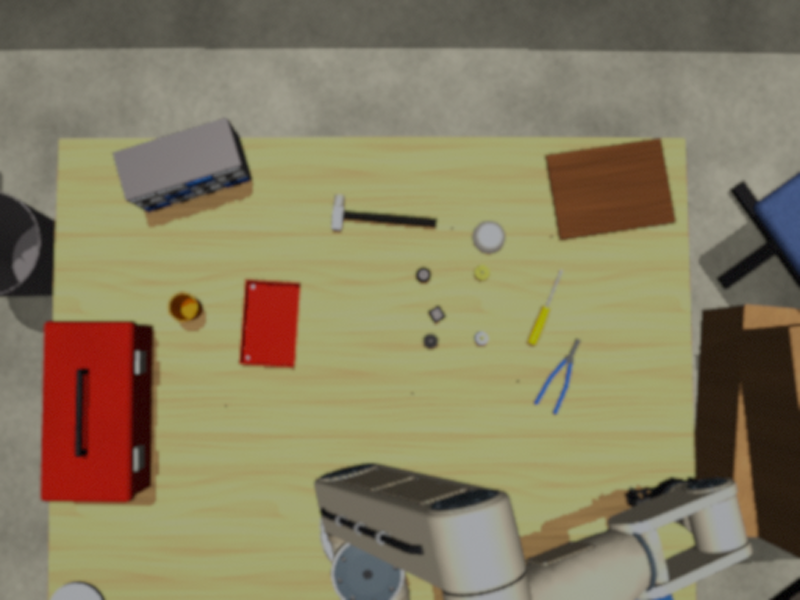

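The scene view (800x600) shows the wheel at (374,348), the housing at (337,317) and the black gear at (329,291). The brass gear is at (307,385) and the motor at (274,316). In the top view the three scraps are at (423,275), (437,314) and (431,341). The tray lies at x 241–299, y 281–367, with its open side to the right.

Run:
```python
from h import *
S=np.load('pics/scene0.npz');T=np.load('pics/top0.npz');k=.64
sc=lambda p:(p[0]*k,p[1]*k)
for n,a,b in [('wheel',(374,348),(423,275)),('hous',(337,317),(437,314)),('gear',(329,291),(431,341)),('brass',(307,385),(481,272)),('motor',(275,316),(481,339)),('shell',(320,432),(489,236))]:
    print(n,tri(S,sc(a),T,sc(b)).round(3),at(S,*sc(a),.012).round(3),at(T,*sc(b),.012).round(3))
for n,a in [('tray',(247,281)),('far/open',(299,284)),('',(293,367)),('',(241,363)),('hamhead',(338,212)),('hamend',(436,223)),('sdr',(531,345))]:
    print(n,at(T,*sc(a),.015).round(3))
for a in [(449,207),(499,186),(549,247),(497,274)]: print('scene tray',at(S,*sc(a),.03).round(3))
im=cv2.imread('pics/top0.png')[165:240,145:320];cv2.imwrite('pics/c1.png',cv2.resize(im,None,fx=4.5,fy=4.5,interpolation=cv2.INTER_CUBIC))
```

```text
Traceback (most recent call last):
  File "h.py", line 15, in tri
    p,d=ray(s1,*a);q,e=ray(s2,*b);t=np.linalg.lstsq(np.c_[d,-e],q-p,rcond=None)[0]
        ~~~^^^^^^^
  File "h.py", line 11, in ray
    return np.array(s['position']),r@np.array([x[0],-x[1],-1])
                                   ~^~~~~~~~~~~~~~~~~~~~~~~~~~
ValueError: matmul: Input operand 1 has a mismatch in its core dimension 0, with gufunc signature (n?,k),(k,m?)->(n?,m?) (size 3 is different from 4)
```

Rotation is a quaternion.

```bash
sed -i "s/r=np.array(s\['rotation'\]); /w,*v3=s['rotation'];r=R.from_quat([*v3,w]).as_matrix()/; s/^import numpy as np, cv2/&\nfrom scipy.spatial.transform import Rotation as R/" h.py
python3 - <<'E'
from h import *
S=np.load('pics/scene0.npz');T=np.load('pics/top0.npz');k=.64
sc=lambda p:(p[0]*k,p[1]*k)
for n,a,b in [('wheel',(374,348),(423,275)),('hous',(337,317),(437,314)),('gear',(329,291),(431,341)),('brass',(307,385),(481,272)),('motor',(275,316),(481,339)),('shell',(320,432),(489,236))]:
    print(n,tri(S,sc(a),T,sc(b)).round(3),at(S,*sc(a),.012).round(3),at(T,*sc(b),.012).round(3))
for n,a in [('tray',(247,281)),('far/open',(299,284)),('',(293,367)),('',(241,363)),('hamhead',(338,212)),('hamend',(436,223)),('sdr',(531,345))]:
    print(n,at(T,*sc(a),.015).round(3))
for a in [(449,207),(499,186),(549,247),(497,274)]: print('scene tray',at(S,*sc(a),.03).round(3))
im=cv2.imread('pics/top0.png')[165:240,145:320];cv2.imwrite('pics/c1.png',cv2.resize(im,None,fx=4.5,fy=4.5,interpolation=cv2.INTER_CUBIC))
E
```

```text
wheel [ 0.62  -0.128  0.006] [ 0.624 -0.128  0.012] [ 0.619 -0.129  0.012]
hous [ 0.524 -0.161  0.011] [ 0.525 -0.159  0.012] [ 0.523 -0.163  0.012]
gear [ 0.457 -0.146  0.007] [ 0.461 -0.145  0.012] [ 0.456 -0.148  0.012]
brass [ 0.627 -0.273  0.01 ] [ 0.628 -0.273  0.012] [ 0.627 -0.273  0.012]
motor [ 0.462 -0.268  0.017] [ 0.459 -0.266  0.012] [ 0.461 -0.271  0.012]
shell [ 0.718 -0.293  0.004] [ 0.721 -0.292  0.012] [ 0.716 -0.294  0.012]
tray [0.605 0.306 0.015]
far/open [0.597 0.177 0.015]
 [0.393 0.191 0.015]
 [0.403 0.318 0.015]
hamhead [0.777 0.081 0.015]
hamend [ 0.749 -0.162  0.015]
sdr [ 0.446 -0.394  0.015]
scene tray [0.409 0.181 0.03 ]
scene tray [0.414 0.315 0.03 ]
scene tray [0.612 0.304 0.03 ]
scene tray [0.612 0.168 0.03 ]
```

View pics/c1.png

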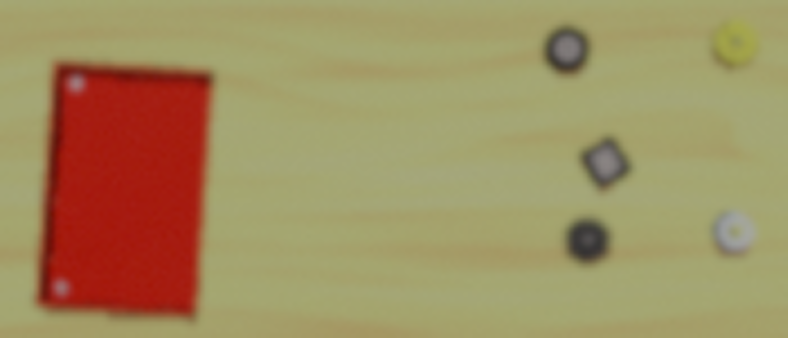

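The crop confirms the layout. The tray centre is about (0.50, 0.25), open towards −y. The gear is at (0.457, −0.147), the housing at (0.524, −0.161) and the wheel at (0.620, −0.128). I'll use the part-open fingers as a cradle and push along +y.

```bash
python3 -m inch '{"twist":[[0,0,-0.67],[0,0,-0.67],[0,0,-0.67],[0,0,-0.67],[0,0,-0.67],[0,0,-0.67],[0,0,-0.67],[0,0,-0.67]],"delta_pos":[[20,-16.5,4],[20,-16.5,4],[20,-16.5,4],[20,-16.5,4],[20,-16.5,4],[20,-16.5,4],[20,-16.5,4],[20,-16.5,4]],"hand":[0.35,0.35,0.35,0.35,0.35,0.35,0.35,0.35]}'; python3 -c "
from h import *
s=arm.sense();w,*v=s['eef_rot'];print(s['tcp_pos'],R.from_quat([*v,w]).as_matrix().round(3))"
```

```text
clock: 0.9
tcp_pos: [0.2999, -0.4027, 0.264]
eef_rot: [0.0, 0.9, 0.435, -0.0]
contact_force: [0.1, 0.2, 0.4]
gripper_width: 0.352
gripper_force: 0.0
[ 0.29986216 -0.40268194  0.26404247] [[ 0.621  0.784 -0.   ]
 [ 0.784 -0.621 -0.001]
 [-0.001  0.    -1.   ]]
```

```bash
python3 -m inch '{"twist":[[0,0,-0.67],[0,0,-0.67],[0,0,-0.67],[0,0,-0.67],[0,0,-0.67],[0,0,-0.67],[0,0,-0.67]],"delta_pos":[[26,-0.6,14],[26,-0.6,14],[26,-0.6,14],[26,-0.6,14],[26,-0.6,14],[26,-0.6,14],[26,-0.6,14]],"hand":[0.35,0.35,0.35,0.35,0.35,0.35,0.35]}'; python3 -c "
from h import *
s=arm.sense();w,*v=s['eef_rot'];print(s['tcp_pos'],R.from_quat([*v,w]).as_matrix().round(3))
s=snap('top','t1.png');a=snap('scene','s1.png')
for n in 't1','s1':
  im=cv2.imread('pics/%s.png'%n);c=im[160:235,235:335] if n=='t1' else im[130:280,120:280]
  cv2.imwrite('pics/%sc.png'%n,cv2.resize(c,None,fx=4,fy=4,interpolation=cv2.INTER_CUBIC))"
```

```text
clock: 1.6
tcp_pos: [0.458, -0.1929, 0.1216]
eef_rot: [-0.001, 0.707, 0.708, -0.0]
contact_force: [-0.7, 0.5, -0.1]
gripper_width: 0.35
gripper_force: 0.0
[ 0.45796546 -0.19287297  0.12163555] [[-0.001  1.    -0.002]
 [ 1.     0.001  0.001]
 [ 0.001 -0.002 -1.   ]]
```

View pics/s1c.png

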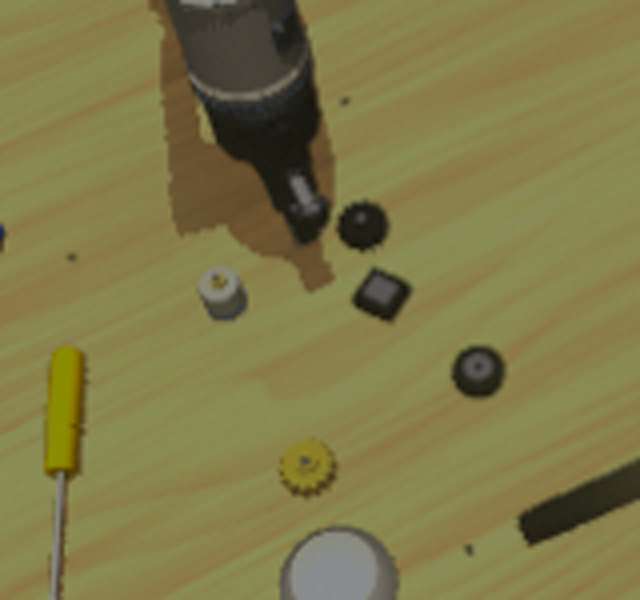

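The fingers at crop (310,225) stand clear behind the black gear at (363,226), and the motor at (222,293) is well away. Next I descend.

```bash
python3 -m inch '{"twist":[[0,0,0],[0,0,0],[0,0,0],[0,0,0]],"delta_pos":[[0,0,2],[0,0,3.5],[0,0,4.2],[0,0,4.2]],"hand":[0.35,0.35,0.35,0.35]}'; python3 -c "
from h import *
a=snap('scene','s2.png')
im=cv2.imread('pics/s2.png');c=im[150:225,160:260]
cv2.imwrite('pics/s2c.png',cv2.resize(c,None,fx=7,fy=7,interpolation=cv2.INTER_CUBIC))"
```

```text
clock: 2.1
tcp_pos: [0.456, -0.1959, 0.0818]
eef_rot: [-0.0, 0.708, 0.706, -0.0]
contact_force: [-0.0, 0.5, -0.8]
gripper_width: 0.345
gripper_force: 0.0
```

View pics/s2c.png

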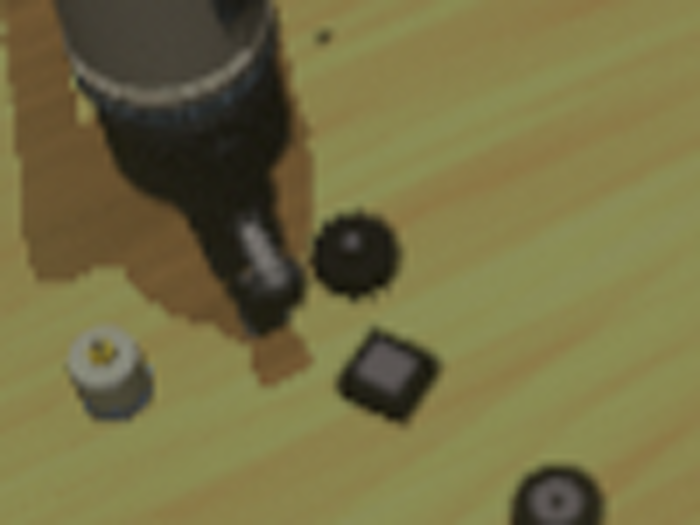

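The finger bottom at crop (265,330) is still above its shadow at (265,385), so I lower in small steps and watch the force.

```bash
python3 -m inch '{"twist":[[0,0,0],[0,0,0],[0,0,0]],"delta_pos":[[0,0,0.3],[0,0,0.6],[0,0,0.6]],"hand":[0.35,0.35,0.35]}'
```

```text
clock: 2.45
tcp_pos: [0.4567, -0.1946, 0.076]
eef_rot: [0.0, 0.707, 0.707, 0.0]
contact_force: [-0.7, 0.9, 0.9]
gripper_width: 0.349
gripper_force: 0.0
```

```bash
Z='see rows'; python3 -m inch '{"twist":[[0,0,0],[0,0,0],[0,0,0],[0,0,0],[0,0,0],[0,0,0],[0,0,0],[0,0,0]],"delta_pos":[[1,0,0],[2,0,0],[3.2,0,0],[4.7,0,0],[6.5,0,0],[8.5,0,0],[10.5,0,0],[12.5,0,0]],"hand":[0.35,0.35,0.35,0.35,0.35,0.35,0.35,0.35]}'; python3 -c "
from h import *
a=snap('scene','s3.png');snap('top','t3.png')
im=cv2.imread('pics/s3.png');c=im[120:240,160:340]
cv2.imwrite('pics/s3c.png',cv2.resize(c,None,fx=4.4,fy=4.4,interpolation=cv2.INTER_CUBIC))"
```

```text
clock: 3.25
tcp_pos: [0.4564, -0.0677, 0.0759]
eef_rot: [-0.0, 0.707, 0.707, -0.0]
contact_force: [-0.3, 0.1, 0.2]
gripper_width: 0.352
gripper_force: 0.1
```

View pics/s3c.png

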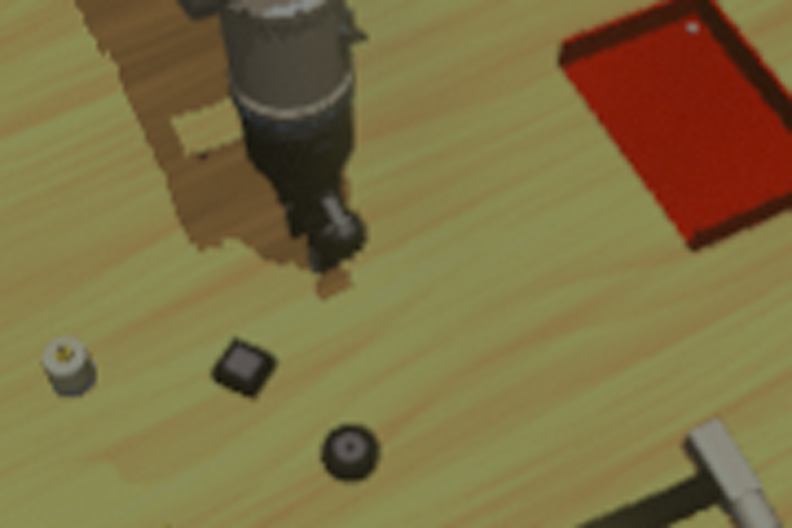

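The housing and wheel haven't moved. The gear at crop (345,230) rides ahead of the fingers. I continue into the tray.

```bash
python3 -m inch '{"twist":[[0,0,0],[0,0,0],[0,0,0],[0,0,0],[0,0,0],[0,0,0],[0,0,0],[0,0,0]],"delta_pos":[[2,0,0],[4.2,0,0],[6.4,0,0],[8.6,0,0],[10.8,0,0],[13,0,0],[15.2,0,0],[17.4,0,0]],"hand":[0.35,0.35,0.35,0.35,0.35,0.35,0.35,0.35]}' && python3 -m inch '{"twist":[[0,0,0],[0,0,0],[0,0,0],[0,0,0],[0,0,0],[0,0,0],[0,0,0],[0,0,0]],"delta_pos":[[2.2,0,0],[4.4,0,0],[6.6,0,0],[8.8,0,0],[10.7,0,0],[12.2,0,0],[13.2,0,0],[13.7,0,0]],"hand":[0.35,0.35,0.35,0.35,0.35,0.35,0.35,0.35]}' && python3 -m inch '{"twist":[[0,0,0],[0,0,0],[0,0,0],[0,0,0]],"delta_pos":[[-1,0,0],[-3,0,0],[-5,0,-3],[-9,0,-6]],"hand":[0.35,0.35,0.35,0.35]}'; python3 -c "
from h import *
a=snap('scene','s4.png');snap('top','t4.png')
im=cv2.imread('pics/s4.png');c=im[105:240,190:370]
cv2.imwrite('pics/s4c.png',cv2.resize(c,None,fx=4.4,fy=4.4,interpolation=cv2.INTER_CUBIC))"
```

```text
clock: 4.15
tcp_pos: [0.4565, 0.1054, 0.0759]
eef_rot: [0.0, 0.707, 0.707, -0.0]
contact_force: [-0.5, 0.0, 0.0]
gripper_width: 0.348
gripper_force: 0.1
clock: 4.95
tcp_pos: [0.4566, 0.2421, 0.0759]
eef_rot: [0.0, 0.707, 0.707, 0.0]
contact_force: [0.6, 0.2, 0.7]
gripper_width: 0.352
gripper_force: 0.1
clock: 5.35
tcp_pos: [0.4561, 0.1504, 0.1358]
eef_rot: [-0.0, 0.707, 0.708, -0.001]
contact_force: [1.3, -0.5, 0.4]
gripper_width: 0.347
gripper_force: 0.0
```

View pics/s4c.png

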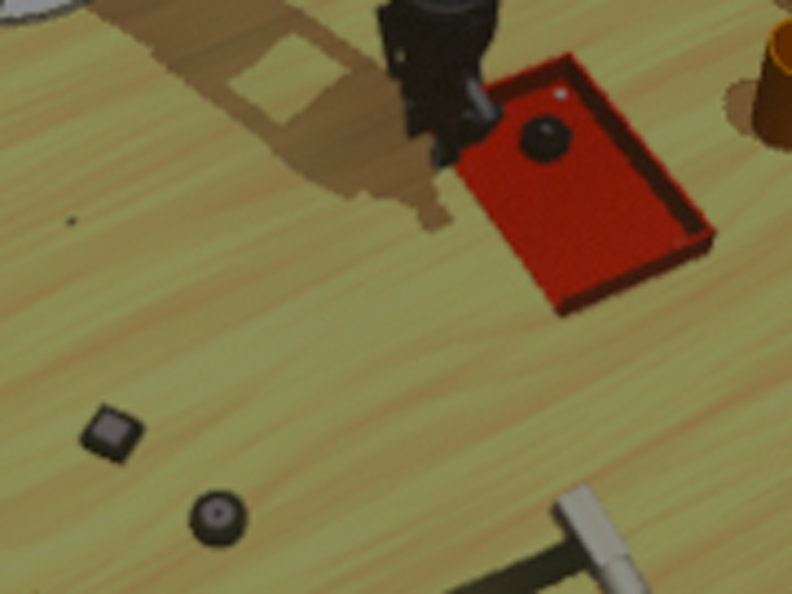

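The black gear now lies well inside the tray at crop (545,138). The housing at (112,434) is next.

```bash
python3 -m inch '{"twist":[[0,0,0],[0,0,0],[0,0,0],[0,0,0],[0,0,0],[0,0,0],[0,0,0],[0,0,0]],"delta_pos":[[-5,1,0],[-10,2,0],[-15,3,0],[-20,4,0],[-25,5,0],[-30,6,0],[-35,6.8,0],[-36.6,6.8,0]],"hand":[0.35,0.35,0.35,0.35,0.35,0.35,0.35,0.35]}' && python3 -m inch '{"twist":[[0,0,0],[0,0,0],[0,0,0],[0,0,0],[0,0,0]],"delta_pos":[[0,0,0],[0,0,2],[0,0,4],[0,0,5.9],[0,0,6]],"hand":[0.35,0.35,0.35,0.35,0.35]}'
```

```text
clock: 6.25
tcp_pos: [0.5247, -0.2189, 0.1355]
eef_rot: [0.001, 0.708, 0.706, 0.0]
contact_force: [-0.3, 0.1, 0.3]
gripper_width: 0.348
gripper_force: 0.0
clock: 6.75
tcp_pos: [0.5224, -0.2132, 0.0734]
eef_rot: [-0.002, 0.707, 0.707, -0.001]
contact_force: [-0.9, 0.2, 0.1]
gripper_width: 0.347
gripper_force: 0.0
```

```bash
python3 -m inch '{"twist":[[0,0,0],[0,0,0],[0,0,0],[0,0,0],[0,0,0],[0,0,0],[0,0,0],[0,0,0]],"delta_pos":[[1,0,0],[2,0,0],[3,0,0],[4.5,0,0],[6.5,0,0],[8.6,0,0],[10.8,0,0],[13,0,0]],"hand":[0.35,0.35,0.35,0.35,0.35,0.35,0.35,0.35]}' && python3 -m inch '{"twist":[[0,0,0],[0,0,0],[0,0,0],[0,0,0],[0,0,0],[0,0,0],[0,0,0],[0,0,0]],"delta_pos":[[2.2,-0.1,0],[4.4,-0.2,0],[6.6,-0.3,0],[8.8,-0.4,0],[11,-0.5,0],[13.2,-0.6,0],[15.4,-0.7,0],[17.6,-0.8,0]],"hand":[0.35,0.35,0.35,0.35,0.35,0.35,0.35,0.35]}' && python3 -m inch '{"twist":[[0,0,0],[0,0,0],[0,0,0],[0,0,0],[0,0,0],[0,0,0],[0,0,0],[0,0,0]],"delta_pos":[[2.2,0,0],[4.4,0,0],[6.6,0,0],[8.8,0,0],[11,0,0],[13,0,0],[14.4,0,0],[15,0,0]],"hand":[0.35,0.35,0.35,0.35,0.35,0.35,0.35,0.35]}' && python3 -m inch '{"twist":[[0,0,0],[0,0,0],[0,0,0],[0,0,0]],"delta_pos":[[-1,0,0],[-3,0,0],[-5,0,-3],[-9,0,-6]],"hand":[0.35,0.35,0.35,0.35]}'; python3 -c "
from h import *
a=snap('scene','s5.png');snap('top','t5.png')
im=cv2.imread('pics/s5.png');c=im[105:240,190:370]
cv2.imwrite('pics/s5c.png',cv2.resize(c,None,fx=4.4,fy=4.4,interpolation=cv2.INTER_CUBIC))"
```

```text
clock: 7.55
tcp_pos: [0.5247, -0.0827, 0.0764]
eef_rot: [0.0, 0.707, 0.707, 0.0]
contact_force: [0.2, -0.5, 0.2]
gripper_width: 0.348
gripper_force: 0.2
clock: 8.35
tcp_pos: [0.5163, 0.0933, 0.0764]
eef_rot: [0.0, 0.707, 0.707, 0.0]
contact_force: [0.4, 0.7, 1.0]
gripper_width: 0.348
gripper_force: 0.2
clock: 9.15
tcp_pos: [0.5163, 0.2432, 0.0762]
eef_rot: [0.0, 0.707, 0.708, 0.0]
contact_force: [1.3, -0.5, -0.4]
gripper_width: 0.349
gripper_force: 0.2
clock: 9.55
tcp_pos: [0.516, 0.1506, 0.1358]
eef_rot: [-0.0, 0.707, 0.707, -0.001]
contact_force: [1.2, -1.5, 0.1]
gripper_width: 0.357
gripper_force: 0.0
```

View pics/s5c.png

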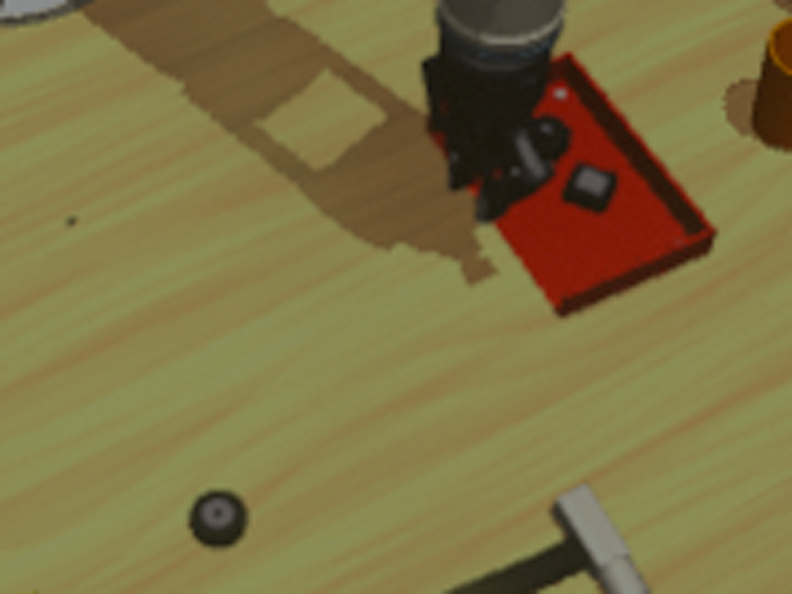

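The housing is in the tray at crop (590,187). Next is the wheel, with a slightly narrower cradle and the sideways shift done before the tray mouth.

```bash
python3 -m inch '{"twist":[[0,0,0],[0,0,0],[0,0,0],[0,0,0],[0,0,0],[0,0,0],[0,0,0],[0,0,0]],"delta_pos":[[-4.5,1.5,0],[-9,3,0],[-13.5,4.5,0],[-18,6,0],[-22.5,7.5,0],[-27,9,0],[-31,10.2,0],[-32.8,10.4,0]],"hand":[0.28,0.28,0.28,0.28,0.28,0.28,0.28,0.28]}' && python3 -m inch '{"twist":[[0,0,0],[0,0,0],[0,0,0],[0,0,0],[0,0,0]],"delta_pos":[[0,0,0],[0,0,2],[0,0,4],[0,0,5.8],[0,0,5.9]],"hand":[0.28,0.28,0.28,0.28,0.28]}'
```

```text
clock: 10.45
tcp_pos: [0.621, -0.1805, 0.1354]
eef_rot: [0.001, 0.708, 0.706, 0.0]
contact_force: [0.1, 1.1, -0.7]
gripper_width: 0.279
gripper_force: 0.0
clock: 10.95
tcp_pos: [0.6182, -0.1747, 0.0743]
eef_rot: [-0.002, 0.707, 0.707, -0.001]
contact_force: [-0.3, 0.5, -0.1]
gripper_width: 0.276
gripper_force: 0.0
```

```bash
python3 -m inch '{"twist":[[0,0,0],[0,0,0],[0,0,0],[0,0,0],[0,0,0],[0,0,0],[0,0,0],[0,0,0]],"delta_pos":[[1,0,0],[2,0,0],[3.2,0,0],[4.7,-0.4,0],[6.4,-0.9,0],[8.2,-1.4,0],[10,-1.9,0],[11.8,-2.4,0]],"hand":[0.28,0.28,0.28,0.28,0.28,0.28,0.28,0.28]}' && python3 -m inch '{"twist":[[0,0,0],[0,0,0],[0,0,0],[0,0,0],[0,0,0],[0,0,0],[0,0,0],[0,0,0]],"delta_pos":[[1.8,-0.6,0],[3.6,-1.2,0],[5.4,-1.8,0],[7.2,-2.4,0],[9,-3,0],[10.8,-3.6,0],[12.6,-4,0],[14.4,-4,0]],"hand":[0.28,0.28,0.28,0.28,0.28,0.28,0.28,0.28]}'; python3 -c "
from h import *
a=snap('scene','s6.png')
im=cv2.imread('pics/s6.png');c=im[105:240,190:370]
cv2.imwrite('pics/s6c.png',cv2.resize(c,None,fx=4.4,fy=4.4,interpolation=cv2.INTER_CUBIC))"
```

```text
clock: 11.75
tcp_pos: [0.596, -0.0568, 0.0769]
eef_rot: [-0.0, 0.707, 0.707, -0.0]
contact_force: [0.0, -0.5, -0.2]
gripper_width: 0.28
gripper_force: 0.2
clock: 12.55
tcp_pos: [0.5555, 0.0869, 0.0768]
eef_rot: [-0.0, 0.707, 0.707, -0.0]
contact_force: [0.7, 0.1, 0.0]
gripper_width: 0.282
gripper_force: 0.1
```

View pics/s6c.png

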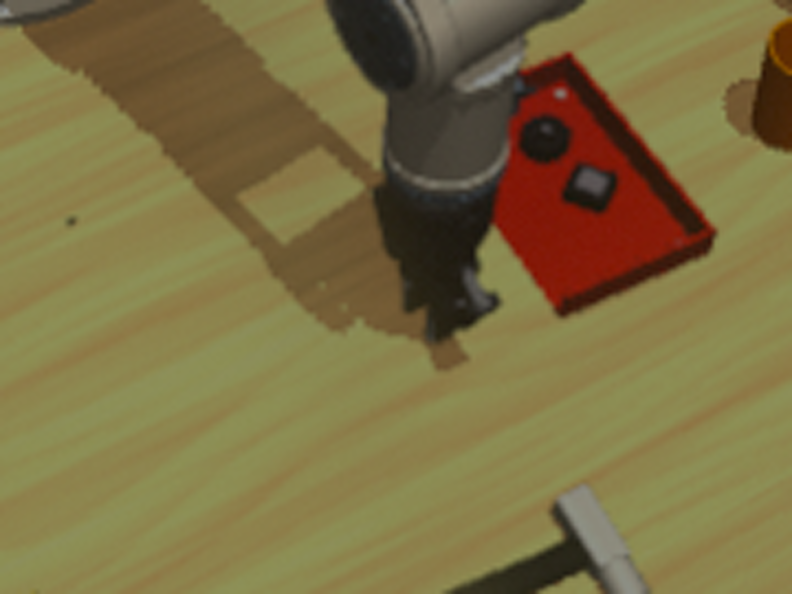

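The wheel sits in the cradle near crop (480,300), in front of the tray mouth and clear of the side wall. Now the final push, then back off and up.

```bash
python3 -m inch '{"twist":[[0,0,0],[0,0,0],[0,0,0],[0,0,0],[0,0,0],[0,0,0],[0,0,0],[0,0,0]],"delta_pos":[[1.8,0,0],[3.6,0,0],[5.4,0,0],[7.2,0,0],[9,0,0],[10.8,0,0],[12.2,0,0],[13.1,0,0]],"hand":[0.28,0.28,0.28,0.28,0.28,0.28,0.28,0.28]}' && python3 -m inch '{"twist":[[0,0,0],[0,0,0],[0,0,0],[0,0,0],[0,0,0],[0,0,0],[0,0,0],[0,0,0]],"delta_pos":[[-1,0,0],[-3,0,0],[-5,0,-3],[-9,0,-6],[-13,0,-8],[-17,0,-10],[-21,0,-12],[-25,0,-14]],"hand":[0.28,0.28,0.28,0.28,0.28,0.28,0.28,0.28]}'; python3 -c "
from h import *
a=snap('scene','s7.png');snap('top','t7.png')
c=cv2.imread('pics/s7.png')[100:190,260:380]; d=cv2.imread('pics/t7.png')[165:245,140:240]
f=lambda x:cv2.resize(x,(400,300),interpolation=cv2.INTER_CUBIC)
cv2.imwrite('pics/c7.png',np.hstack([f(c),f(d)]))"
```

```text
clock: 13.4
tcp_pos: [0.5566, 0.2179, 0.0769]
eef_rot: [0.0, 0.707, 0.707, 0.0]
contact_force: [0.5, 0.3, -0.4]
gripper_width: 0.281
gripper_force: 0.1
clock: 14.2
tcp_pos: [0.5558, -0.0361, 0.2177]
eef_rot: [0.0, 0.707, 0.707, -0.0]
contact_force: [1.6, -0.2, -0.7]
gripper_width: 0.282
gripper_force: 0.0
```

View pics/c7.png

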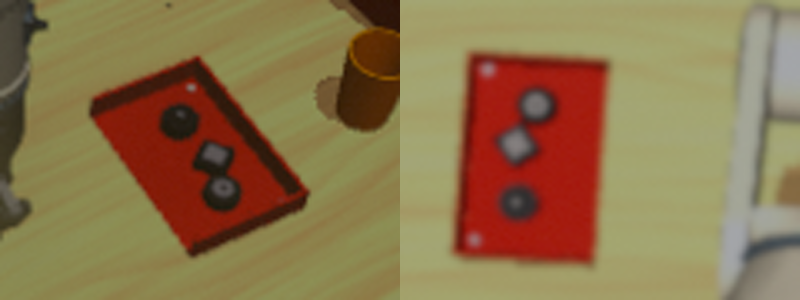

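Both views show all three pieces well inside the tray (top crop: wheel (537,105), housing (517,145), gear (518,202); mouth edge near column 600). The arm is clear.

```bash
python3 -c "
from h import *
print(np.abs(arm.sense()['dq']).max().round(4), workorder.job_done())"
```

```text
the job is handed in; nothing more can be done
0.0718 None
```

The wheel, the housing piece and the black gear are all inside the red tray, pushed along the bench and never lifted; nothing else was touched, and the job was handed in at about 14 s.

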